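# Lay out the plating place

## Task

Set up the plating place on the counter: lay the white card box in line with the white tube rack, end to end, beyond the rack's end that faces the round metal plate, leaving a gap of about 2 cm to the rack, and set the small black strip rack lengthwise on the middle of the box's top. Set the petri dish on the middle of the round metal plate, and put the timer on the counter straight in front of the plate, on the robot's side, square to the counter's edge with its keys towards the robot and about 3 cm from the plate. Leave the tape roll and the yellow cap strip where they are.

Things in the scene. Friction and masses are not known exactly. Their poses are not given: they have to be found in the camera images.
- tube_rack: White two-tier tube rack, 129 x 78 x 55 mm high, with round holes in its top; fixed to the counter. Origin: centre of its underside; x along its 129 mm length (which runs roughly left-right as the robot sees it, up to about 15 degrees askew), y along its 78 mm width, z up. It stands to the left or to the right of the round metal plate.
- metal_plate: Round dark metal plate (disc) with a flush grey pad let into its top (104 mm across), 130 mm across, 12 mm thick, lying flat, fixed to the counter. Origin: centre of its underside; its axes are parallel to the robot's (x away from the robot, y to the left, z up).
- white_box: White card box with lid, 66 x 98 x 34 mm high, solid, loose, about 0.12 kg. Origin: centre of its underside; x along its 66 mm width, y along its 98 mm length, z up. Grasp across its 66 mm width.
- strip_rack: Small black strip rack, a flat block 72 x 30 x 16 mm high, loose, about 60 g. Origin: centre of its underside; x along its 72 mm length, y along its 30 mm width, z up.
- petri_dish: Round pale petri dish with its clear lid on, 62 mm across, 16 mm high, loose, about 22 g. Origin: centre of its underside, z up.
- timer: Small white bench timer with display and three keys, 62 x 68 x 20 mm high (body 17 mm, the keys stand 3 mm higher), loose, about 85 g. Origin: centre of its underside; x along its 62 mm depth (the row of keys is on its -x side), y along its 68 mm width, z up.
- tape_roll: Bystander: roll of red tape lying flat, 66 mm across, 19 mm high. Origin: centre of its underside.
- cap_strip: Bystander: narrow yellow strip of caps, 20 x 88 x 10 mm high. Origin: centre of its underside; y along its length.
Mind the look-alikes: they are no part of the job. Of the things that look like the white_box, the larger one is meant.

How it is judged:
By the outcome, as a careful person would: the job done as asked, in the order asked, and still so for the second after the job is handed in, with the robot touching nothing.
It also fails if it takes over 109 s, if anything falls off the work surface, if the arm or the gripper's body presses on something with over 40 N, if the wrist force passes 120 N, or if a joint passes its speed limit or range.

## Robot

A 6-joint arm with a two-finger parallel gripper is mounted at the origin on a cart in front of the work surface, level with it; the furniture and walls round the work are solid. World frame = base frame: x ahead of the robot, y to its left, z up, the work surface at z = 0. Lengths are in m, angles in rad, forces in N, time in s.
With the tool pointing down it reaches from about 0.3 to 0.75 m from the base axis. Payload 8.5 kg.
Tool frame: the origin (TCP) lies at the centre of the arm's flange, where the gripper is bolted on; the fingertips stand 166 mm ahead of it and the grasp point (between the pads) lies 147 mm ahead of it; z points along the fingers, y is the line along which they close (so a half turn about z gives the same grasp; the last joint's range is limited). The gripper opens to 88 mm and grips with 3 to 60 N. Pads are 18 mm wide; open, the fingers measure 123 mm over their backs; the gripper's body (75 mm by 187 mm) begins 45 mm behind the grasp point.
Start: joints at [-1.516, 0.381, 1.297, -0, 1.464, -0.215], TCP at [0.147, -0.53, 0.405] pointing down, gripper open.
Joint ranges: [-3.11, 3.11], [-0.89, 2.33], [0.22, 2.48], [-1.42, 4.56], [0.17, 2.85], [-2.88, 2.88]. Speed limits (rad/s): [2.39, 2.39, 3.14, 3.14, 3.14, 3.14].

## Interface

Orientations are given as a rotation vector (axis times angle).
In Python, from workcell import bot gives the robot as it stands.
- The arm moves only by the shell command python3 -m handwheel 'ROWS' [FORCE]. ROWS is JSON, a list of rows, each a list of 3 entries, a list of its own where there are three numbers: the turn, a rotation vector about the world's x, y, z in units of 6 degrees (1.0 is 6 degrees), then the shift along the world's x, y, z in units of 50 mm (1.0 is 50 mm), then the opening, from -1 (shut) to 1 (fully open). A call has 1 to 10 rows; each row shifts and turns the commanded pose from where the row before left it; what a row does not reach is not made up. A row lasts 1/8 s, in which the tool goes at most 62.5 mm and 10.7 degrees, less where a joint would pass 70% of its speed; a pose out of reach is approached as far as the arm can. A call is refused whole if a number of a shift passes 1 or a number of a turn 1, either way. A call with a gripper value outside its range is refused whole. The fingers move at their own pace and stop on an object; FORCE is the grip in N (left out, the last holds). Time passes only in rows, so rows that do not move let the fingers close. It gives the time, the measured TCP pose, the force, the opening and the grip force at its end, in the units of the state.
- bot.get_obs(): the state, without advancing time (a new reading comes with each control period).
- bot.get_image(name): name is "scene" or "top" or "wrist"; returns a dict with "color" (384x512x3 uint8, red, green, blue), "range_z" (384x512 float32, m along the optical axis (not along the pixel's ray), 0 where there is no reading), "mtx" (3x3 intrinsics, pixels), "extrinsics" (4x4, takes a point from world to camera coordinates). Camera axes: x right, y up, looking along -z (the intrinsics and any distortion apply to the point x, -y, -z); pixel columns grow to the right and rows downward; lengths in m; the calibration is good to about 2 mm. A picture is of the moment at which its call begins.
- bot.hand_in(): hands the job in; it is judged then, once.
Trained networks look in the newest picture that a camera, given by its name, has taken for a name from the list of things; names that differ only in an ending like _2 or _b are one class to them, and where a whole thing is asked for, a point or a joint stands for the part that bears it (a point fixed in the world has none). Each returns a list of dicts, best first, with "conf" (0 to 1); they miss things now and then, are a little off and sometimes report something else, mostly with a low value. They report only what shows in the picture. A call takes as long as a camera call. They do not tell look-alikes from the thing itself.
- bot.search_frame(target, camera): "xy" ([column, row] in pixels, amid what is visible of it).
The state is a dict: "time_s": time; "joint_positions": joint angles; "joint_velocities": joint speeds; "effort": joint torques, N m; "tool_pos": TCP position; "eef_rot": TCP orientation; "force": force on the tool from outside, world axes, zero at the start; "moment": the same for the moment, N m; "width": opening from 0.0 (shut) to 1.0 (fully open); "gripper_force": force on a finger pad.
Only numpy, scipy, OpenCV 4.12 (cv2) and the standard library are available. Lean on these libraries where they do the work, as an engineer would, in place of code of your own. Each camera call takes 0.05 s, during which the arm holds its last target. There are 200 camera calls.

## Working session

There is one attempt and no reset: what is moved stays moved. The work goes in short steps, Python scripts to look and compute and a shell command to move; the robot and the scene stay as the last step left them, time stands still between calls to the robot, and variables do not carry over. Pictures are saved under pics/ and viewed, at most 14 in all, crops included, and the job is handed in when it is done.

```bash
mkdir -p pics; ls; cat > h.py <<'E'
import numpy as np, cv2
from workcell import bot
def world(im):
    d=im["range_z"].astype(float);K=im["mtx"];H,W=d.shape
    u,v=np.meshgrid(np.arange(W),np.arange(H))
    p=np.stack([(u-K[0,2])/K[0,0]*d,-(v-K[1,2])/K[1,1]*d,-d],-1)
    T=np.linalg.inv(im["extrinsics"])
    P=p@T[:3,:3].T+T[:3,3]; P[d==0]=np.nan
    return P
def save(im,n,box=None,s=1.5):
    c=im["color"][:,:,::-1]
    if box: c=c[box[1]:box[3],box[0]:box[2]]
    cv2.imwrite("pics/"+n,cv2.resize(c,None,fx=s,fy=s,interpolation=cv2.INTER_CUBIC))
E
python3 - <<'E'
from h import *
t=bot.get_image("top");s=bot.get_image("scene")
save(t,"top0.png");save(s,"scene0.png")
np.savez("t0.npz",P=world(t),c=t["color"])
for n in "tube_rack metal_plate white_box strip_rack petri_dish timer tape_roll cap_strip".split():
    P=world(t)
    print(n,[(np.round(r["xy"]),round(r["conf"],2),np.round(P[int(r["xy"][1]),int(r["xy"][0])],3)) for r in bot.search_frame(n,"top")])
o=bot.get_obs();print({k:np.round(v,3) for k,v in o.items()})
E
```

```text
pics
tube_rack [(array([306., 160.]), 0.64, array([ 0.614, -0.169,  0.002]))]
metal_plate [(array([192., 150.]), 0.82, array([0.641, 0.171, 0.007]))]
white_box [(array([321., 201.]), 0.8, array([ 0.491, -0.206,  0.022])), (array([377., 169.]), 0.63, array([nan, nan, nan]))]
strip_rack [(array([128., 215.]), 0.54, array([0.446, 0.352, 0.011]))]
petri_dish [(array([367., 222.]), 0.74, array([ 0.432, -0.338,  0.016]))]
timer [(array([378., 172.]), 0.65, array([ 0.576, -0.374,  0.032])), (array([240., 223.]), 0.63, array([0.425, 0.028, 0.014]))]
tape_roll [(array([184., 247.]), 0.82, array([0.352, 0.187, 0.023]))]
cap_strip [(array([308., 247.]), 0.65, array([ 0.356, -0.171,  0.008]))]
{'time_s': np.float64(0.5), 'joint_positions': array([-1.516,  0.381,  1.297,  0.   ,  1.464, -0.215]), 'joint_velocities': array([ 0.001, -0.001, -0.003, -0.   , -0.001,  0.   ]), 'effort': array([-2.0000e-03, -4.3752e+01, -2.2461e+01,  7.1000e-02,  3.2000e-02,
       -0.0000e+00]), 'tool_pos': array([ 0.147, -0.53 ,  0.405]), 'eef_rot': array([-3.113, -0.422, -0.   ]), 'force': array([-0.563,  0.166, -1.576]), 'moment': array([-0.016, -0.003, -0.007]), 'gripper_force': np.float64(0.0), 'width': np.float64(0.999)}
```

View pics/top0.png

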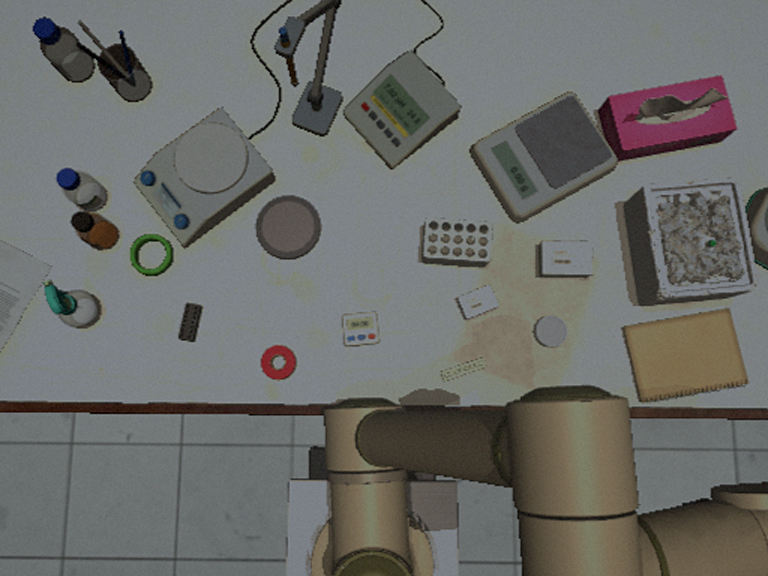

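View pics/scene0.png

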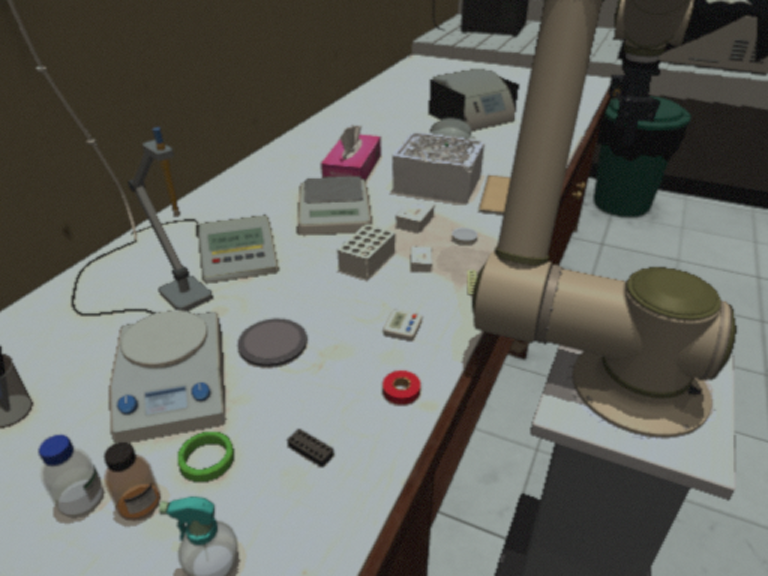

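The top picture shows the rack at (457,242), the plate at (289,227), the larger white box at (566,258) with the small decoy at (478,301), the strip rack at (190,322), the dish at (550,331) and the timer at (360,328) with its keys towards the robot. I'll survey with the wrist camera next.

```bash
python3 -m handwheel '[[[0,0,-0.4],[0.8,0.8,0],1],[[0,0,-0.4],[0.8,0.8,0],1],[[0,0,-0.4],[0.8,0.8,0],1],[[0,0,-0.4],[0.8,0.8,0],1],[[0,0,-0.4],[0.8,0.8,0],1],[[0,0,-0.4],[0.8,0.8,0],1],[[0,0,-0.17],[0.2,0.2,0],1],[[0,0,0],[0,0,0],1],[[0,0,0],[0,0,0],1]]'
python3 - <<'E'
from h import *
w=bot.get_image("wrist");save(w,"w1.png");P=world(w)
np.savez("w1.npz",P=P,c=w["color"])
print(np.round(P[::95,::127],3).tolist(),np.round(w["extrinsics"],3),w["mtx"])
E
```

```text
time_s: 1.62
tool_pos: [0.3962, -0.2806, 0.4047]
eef_rot: [3.141, 0.001, -0.0]
force: [-0.4, -0.5, 0.2]
width: 0.999
gripper_force: 0.0
[[[0.562, -0.019, -0.001], [0.561, -0.15, 0.001], [0.561, -0.279, 0.0], [0.553, -0.397, 0.034], [0.55, -0.508, 0.045]], [[0.468, -0.001, 0.001], [0.468, -0.14, -0.001], [0.468, -0.279, 0.0], [0.468, -0.418, 0.002], [0.468, -0.558, -0.0]], [[0.36, 0.02, 0.001], [0.361, -0.13, 0.001], [0.36, -0.279, -0.0], [0.36, -0.429, -0.0], [0.363, -0.571, 0.011]], [[0.428, -0.228, 0.324], [0.402, -0.235, 0.28], [-0.201, -0.279, -0.727], [0.403, -0.323, 0.281], [0.429, -0.331, 0.325]], [[0.418, -0.236, 0.338], [0.418, -0.258, 0.338], [0.419, -0.28, 0.339], [0.419, -0.301, 0.339], [0.419, -0.322, 0.339]]] [[ 0.    -1.    -0.001 -0.28 ]
 [ 0.963  0.001 -0.269 -0.344]
 [ 0.269 -0.001  0.963 -0.496]
 [ 0.     0.     0.     1.   ]] [[337.57154863   0.         253.99261308]
 [  0.         337.57154863 192.42110868]
 [  0.           0.           1.        ]]
```

View pics/w1.png

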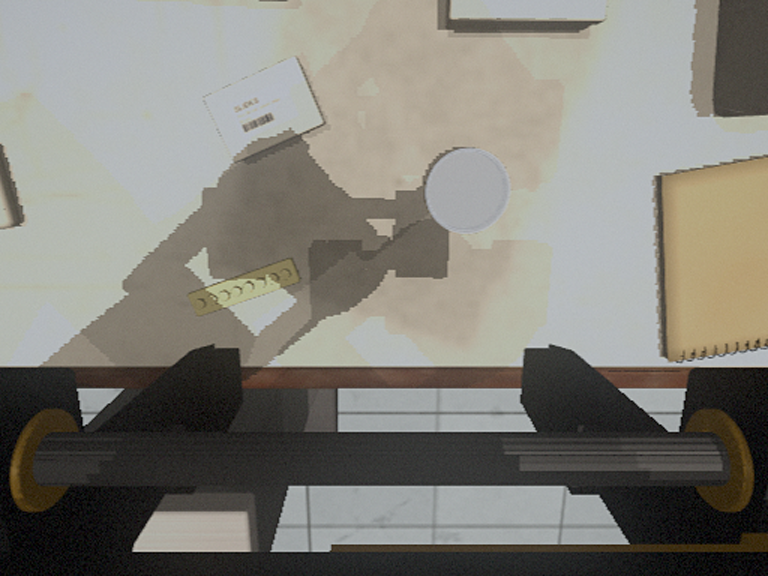

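The wrist view shows the decoy box at (265,108), the dish at (467,190), the cap strip at (245,286), and the counter's edge near row 370. Continuing the survey.

```bash
cat > snap.py <<'E'
import sys; from h import *
n=sys.argv[1]; w=bot.get_image("wrist"); np.savez(n+".npz",P=world(w),c=w["color"])
if len(sys.argv)>2: save(w,n+".png")
E
python3 -m handwheel '[[[0,0,0],[1,0.3,0],1],[[0,0,0],[1,0.3,0],1],[[0,0,0],[0.4,0,0],1],[[0,0,0],[0,0,0],1],[[0,0,0],[0,0,0],1]]'|head -2
python3 snap.py w2
python3 -m handwheel '[[[0,0,0],[0,1,0],1],[[0,0,0],[0,1,0],1],[[0,0,0],[0,1,0],1],[[0,0,0],[0,1,0],1],[[0,0,0],[0,1,0],1],[[0,0,0],[0,1,0],1],[[0,0,0],[0,1,0],1],[[0,0,0],[0,0,0],1],[[0,0,0],[0,0,0],1]]'|head -2
python3 snap.py w3
python3 -m handwheel '[[[0,0,0],[-1,0.8,0],1],[[0,0,0],[-1,0.8,0],1],[[0,0,0],[-0.3,0.8,0],1],[[0,0,0],[0,0,0],1],[[0,0,0],[0,0,0],1]]'|head -2
python3 snap.py w4
cat > seg.py <<'E'
from h import *
import sys
def seg(names,lo=0.004,hi=0.08,res=0.001):
    Q=np.concatenate([np.load(n+".npz")["P"][:265].reshape(-1,3) for n in names])
    C=np.concatenate([np.load(n+".npz")["c"][:265].reshape(-1,3) for n in names])
    m=(Q[:,2]>lo)&(Q[:,2]<hi)&(Q[:,0]>0.31)&(Q[:,0]<0.8)&(np.abs(Q[:,1])<0.6)
    Q=Q[m];C=C[m]
    ij=np.stack([(Q[:,0]-0.3)/res,(Q[:,1]+0.6)/res],1).astype(int)
    im=np.zeros((500,1200),np.uint8);im[ij[:,0],ij[:,1]]=255
    im=cv2.morphologyEx(im,cv2.MORPH_CLOSE,np.ones((5,5)))
    n,lab=cv2.connectedComponents(im)
    for k in range(1,n):
        s=lab[ij[:,0],ij[:,1]]==k
        if s.sum()<150: continue
        q=Q[s];zt=np.percentile(q[:,2],90);t=q[q[:,2]>zt-0.006] if zt>0.008 else q
        r=cv2.minAreaRect((t[:,:2]*1000).astype(np.float32))
        print(s.sum(),"ztop %.3f"%zt,"c",np.round(r[0],1),"sz",np.round(r[1],1),"ang %.1f"%r[2],"col",C[s].mean(0).astype(int))
for n in sys.argv[1:]: print(n);seg([n])
E
python3 seg.py w1 w2 w3 w4
```

```text
time_s: 2.3
tool_pos: [0.5157, -0.2508, 0.4047]
time_s: 3.48
tool_pos: [0.5163, 0.0991, 0.4049]
time_s: 4.15
tool_pos: [0.4045, 0.2169, 0.4048]
w1
8715 ztop 0.011 c [ 378.2 -533. ] sz [151.1  79.5] ang 10.6 col [173 154 116]
1251 ztop 0.011 c [ 360.  -171.6] sz [20.2 88. ] ang 19.3 col [148 145 109]
2618 ztop 0.017 c [ 434.7 -340.7] sz [60.7 60.6] ang 2.3 col [166 167 169]
380 ztop 0.017 c [428.5  -6.7] sz [ 8.2 40.9] ang 83.9 col [121 117 104]
3356 ztop 0.025 c [ 489.2 -199.2] sz [46.7 69. ] ang 22.5 col [173 175 174]
2594 ztop 0.050 c [ 517.1 -511.4] sz [66.6  7.1] ang 11.7 col [73 69 62]
2019 ztop 0.035 c [ 547.3 -370.3] sz [98.4 12.1] ang 90.0 col [149 150 147]
w2
2047 ztop 0.011 c [ 422.7 -521.4] sz [59.8 72.1] ang 10.6 col [158 141 106]
2037 ztop 0.017 c [ 435.2 -339.2] sz [58.1 61.5] ang 64.0 col [156 157 158]
2213 ztop 0.019 c [442.9  16.7] sz [60.4 57.2] ang 80.3 col [142 141 126]
2653 ztop 0.025 c [ 489.1 -199.3] sz [46.9 69.1] ang 22.4 col [112 107  96]
3924 ztop 0.038 c [ 551.2 -507.8] sz [130.9   5.2] ang 7.1 col [70 66 60]
6835 ztop 0.035 c [ 575.2 -370.2] sz [65.9 98.6
[... 290 characters left out ...]
62.2 67.7] ang 6.2 col [144 140 126]
1729 ztop 0.017 c [448.4 358.4] sz [31.1 68.1] ang 80.8 col [66 63 60]
1258 ztop 0.025 c [ 481.2 -179.4] sz [47.4 28. ] ang 22.3 col [125 126 122]
5337 ztop 0.056 c [ 606.2 -120. ] sz [57.7 78.3] ang 86.7 col [120 120 114]
11589 ztop 0.013 c [627.  174.2] sz [129.3 104.2] ang 89.9 col [124 117 112]
3700 ztop 0.069 c [656.3 308.1] sz [17.9 49.9] ang 38.2 col [84 82 74]
w4
2388 ztop 0.020 c [369.5 184.8] sz [65.9 64.4] ang 0.0 col [123  57  53]
3755 ztop 0.019 c [435.7  28.5] sz [61.8 68.6] ang 6.5 col [159 160 154]
2087 ztop 0.017 c [445.9 359.5] sz [30.4 72.4] ang 80.0 col [86 83 79]
1452 ztop 0.024 c [550.8 434.8] sz [24.3 64.8] ang 4.5 col [ 83 119  66]
```

```bash
python3 -m handwheel '[[[0,0,1],[0.23,-0.78,0],1],[[0,0,1],[0.23,-0.78,0],1],[[0,0,1],[0.23,-0.78,0],1],[[0,0,1],[0.23,-0.78,0],1],[[0,0,1],[0.23,-0.78,0],1],[[0,0,1],[0.23,-0.78,0],1],[[0,0,1],[0.23,-0.78,0],1],[[0,0,1],[0.23,-0.78,0],1],[[0,0,1],[0.23,-0.78,0],1],[[0,0,1],[0.23,-0.78,0],1]]' 25 | head -3
python3 -m handwheel '[[[0,0,1],[0.23,-0.78,0],1],[[0,0,1],[0.23,-0.78,0],1],[[0,0,1],[0.23,-0.78,0],1],[[0,0,1],[0.23,-0.78,-0.6],1],[[0,0,1],[0.23,-0.78,-0.8],1],[[0,0,0],[0,0,-0.8],1],[[0,0,0],[0,0,-0.8],1],[[0,0,0],[0,0,0],1],[[0,0,0],[0,0,0],1]]'|head -3
python3 snap.py w5; python3 seg.py w5
python3 - <<'E'
import numpy as np,cv2
from scipy.optimize import least_squares
for n in ("w3",):
    P=np.load(n+".npz")["P"][:265].reshape(-1,3)
    m=(abs(P[:,2]-.012)<.004)&(P[:,0]>.56)&(abs(P[:,1]-.174)<.075);q=P[m][:,:2]*1000
    h=cv2.convexHull(q.astype(np.float32))[:,0];h=h[h[:,0]<q[:,0].max()-4]
    r=least_squares(lambda p:np.hypot(h[:,0]-p[0],h[:,1]-p[1])-65,[640,174],loss="soft_l1")
    print(n,r.x,np.abs(r.fun).max(),len(h))
E
```

```text
time_s: 5.45
tool_pos: [0.5188, -0.1751, 0.4045]
eef_rot: [-2.719, -1.573, 0.0]
time_s: 6.58
tool_pos: [0.5763, -0.3681, 0.2565]
eef_rot: [2.22, 2.219, 0.0]
w5
7049 ztop 0.017 c [ 436.3 -342. ] sz [61.8 57.8] ang 77.7 col [180 182 183]
13404 ztop 0.035 c [ 575.  -363.2] sz [82.8 66.5] ang 89.7 col [133 126 112]
25689 ztop 0.034 c [ 698.9 -323.7] sz [ 66.8 146.7] ang 11.1 col [152 153 144]
w3 [639.27644098 174.1396997 ] 0.7030582334040076 43
```

```bash
python3 -m handwheel '[[[0,0,0],[-0.026,-0.05,-0.6],1],[[0,0,0],[0,0,-0.6],1],[[0,0,0],[0,0,-0.51],1],[[0,0,0],[0,0,0],1],[[0,0,0],[0,0,0],-1],[[0,0,0],[0,0,0],-1],[[0,0,0],[0,0,0],-1],[[0,0,0],[0,0,0],-1],[[0,0,0],[0,0,0],-1]]' 25
```

```text
time_s: 7.75
tool_pos: [0.5754, -0.3697, 0.1708]
eef_rot: [2.219, 2.22, 0.0]
force: [-0.1, -0.1, 6.0]
width: 0.751
gripper_force: 25.0
```

```bash
python3 -m handwheel '[[[0,0,0],[0,0,0.6],-1],[[0,0,0],[0,0,0.6],-1],[[0,0,0],[0,0,0.6],-1],[[0,0,-0.1],[0.1,0.8,0],-1],[[0,0,-0.1],[0.1,0.8,0],-1],[[0,0,-0.1],[0.1,0.8,0],-1],[[0,0,-0.1],[0.1,0.8,0],-1],[[0,0,-0.1],[0.1,0.8,0],-1],[[0,0,-0.12],[0.1,0.8,0],-1],[[0,0,0],[0.07,0.8,0],-1]]' | head -3
python3 -m handwheel '[[[0,0,0],[0.07,0.8,0],-1],[[0,0,0],[0,0.52,0],-1],[[0,0,0],[0,0,0],-1],[[0,0,0],[0,0,0],-1]]'
```

```text
time_s: 9.0
tool_pos: [0.6087, -0.0881, 0.2594]
eef_rot: [-2.292, -2.149, -0.0]
time_s: 9.5
tool_pos: [0.6122, -0.0241, 0.2593]
eef_rot: [2.292, 2.148, -0.0]
force: [-0.7, -0.1, -1.0]
width: 0.751
gripper_force: 25.0
```

```bash
python3 -m handwheel '[[[0,0,0],[0.01,0.01,-0.6],-1],[[0,0,0],[0,0,-0.6],-1],[[0,0,0],[0,0,-0.4],-1],[[0,0,0],[0,0,-0.16],-1],[[0,0,0],[0,0,0],-1],[[0,0,0],[0,0,0],1],[[0,0,0],[0,0,0],1],[[0,0,0],[0,0,0],1],[[0,0,0],[0,0,0],1]]'
python3 -m handwheel '[[[0,0,0],[0,0,0.5],1],[[0,0,0],[0,0,1],1],[[0,0,0],[0,0,1],1],[[0,0,0],[-0.8,0,1],1],[[0,0,0],[-0.8,0,0.5],1],[[0,0,0],[0,0,0],1],[[0,0,0],[0,0,0],1]]'
python3 snap.py w6; python3 seg.py w6
```

```text
time_s: 10.62
tool_pos: [0.6127, -0.023, 0.1714]
eef_rot: [2.291, 2.149, 0.0]
force: [0.6, 0.2, -0.3]
width: 1.001
gripper_force: 0.0
time_s: 11.5
tool_pos: [0.534, -0.0231, 0.3697]
eef_rot: [-2.292, -2.149, 0.0]
force: [-0.1, -0.1, 0.8]
width: 1.002
gripper_force: 0.0
w6
4518 ztop 0.019 c [435.6  27.6] sz [61.9 67.8] ang 6.2 col [109 103  91]
1876 ztop 0.055 c [ 592.8 -101.6] sz [20.1 49.9] ang 86.1 col [114 112 101]
7252 ztop 0.035 c [611.8 -24.7] sz [98.2 66.9] ang 85.5 col [151 149 139]
1613 ztop 0.013 c [634.  117.8] sz [18.  88.4] ang 85.8 col [98 94 92]
1615 ztop 0.025 c [777.5 -46.8] sz [23.8 58. ] ang 6.6 col [112 111 100]
```

```bash
python3 -m handwheel '[[[0,0,1],[-0.125,0.55,0],1],[[0,0,1],[-0.125,0.55,0],1],[[0,0,1],[-0.125,0.55,0],1],[[0,0,1],[-0.125,0.55,0],1],[[0,0,1],[-0.125,0.55,0],1],[[0,0,1],[-0.125,0.55,0],1],[[0,0,1],[-0.125,0.55,0],1],[[0,0,1],[-0.125,0.55,0],1],[[0,0,1],[-0.125,0.55,0],1],[[0,0,1],[-0.125,0.55,0],1]]' 15 | head -3
python3 -m handwheel '[[[0,0,1],[-0.125,0.55,-0.5],1],[[0,0,1],[-0.125,0.55,-0.5],1],[[0,0,1],[-0.125,0.55,-0.5],1],[[0,0,0.95],[-0.125,0.5,-0.5],1],[[0,0,0],[0,0,0],1],[[0,0,0],[0,0,0],1]]'|head -3
python3 snap.py w7 1; python3 seg.py w7
```

```text
time_s: 12.8
tool_pos: [0.4717, 0.2533, 0.3687]
eef_rot: [-0.904, -3.007, 0.002]
time_s: 13.55
tool_pos: [0.4468, 0.3593, 0.27]
eef_rot: [-0.276, -3.129, 0.0]
w7
2834 ztop 0.020 c [377.  205.9] sz [21.5 60.6] ang 70.8 col [148  47  51]
3967 ztop 0.017 c [446.  358.8] sz [30.  71.8] ang 80.2 col [56 53 47]
470 ztop 0.027 c [467.3 534.9] sz [28.2  6.3] ang 0.3 col [118 118 117]
```

View pics/w7.png

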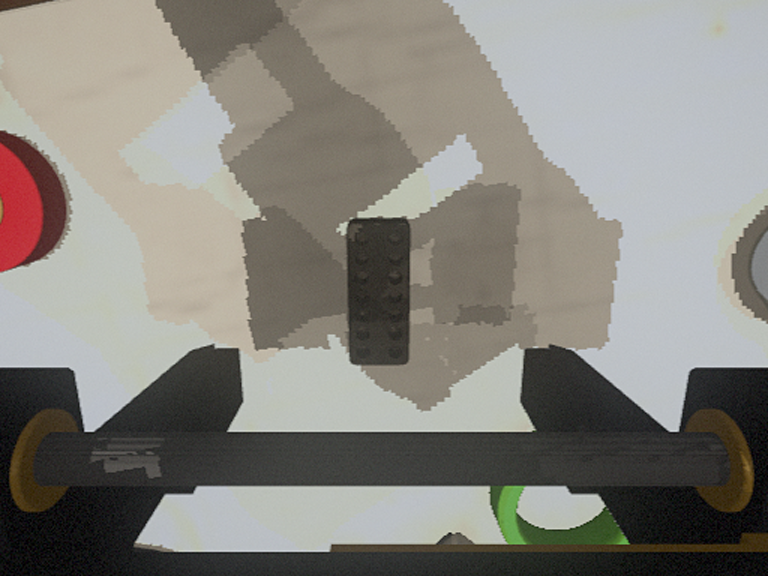

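The strip rack stands centred at (378,290) between the fingers and is aligned with them.

```bash
python3 -m handwheel '[[[0,0,0],[-0.015,0,-0.7],1],[[0,0,0],[0,0,-0.7],1],[[0,0,0],[0,0,-0.64],1],[[0,0,0],[0,0,0],0],[[0,0,0],[0,0,0],-1],[[0,0,0],[0,0,0],-1],[[0,0,0],[0,0,0],-1],[[0,0,0],[0,0,0],-1],[[0,0,0],[0,0,0],-1],[[0,0,0],[0,0,0],-1]]' 15
python3 -m handwheel '[[[0,0,0],[0,0,0],-1],[[0,0,0],[0,0,0.7],-1],[[0,0,0],[0,0,0.7],-1],[[0,0,0],[0,0,0.6],-1],[[0,0,0],[0,0,0],-1]]'
```

```text
time_s: 14.85
tool_pos: [0.4454, 0.3595, 0.1681]
eef_rot: [-0.273, -3.13, 0.0]
force: [0.6, -0.8, 1.2]
width: 0.337
gripper_force: 15.0
time_s: 15.48
tool_pos: [0.4455, 0.3596, 0.2697]
eef_rot: [0.273, 3.126, 0.003]
force: [1.1, -0.1, -1.2]
width: 0.34
gripper_force: 15.0
```

```bash
python3 -m handwheel '[[[0,0,-1],[0.24,-0.55,0],-1],[[0,0,-1],[0.24,-0.55,0],-1],[[0,0,-1],[0.24,-0.55,0],-1],[[0,0,-1],[0.24,-0.55,0],-1],[[0,0,-1],[0.24,-0.55,0],-1],[[0,0,-1],[0.24,-0.55,0],-1],[[0,0,-1],[0.24,-0.55,0],-1],[[0,0,-1],[0.24,-0.55,0],-1],[[0,0,-1],[0.24,-0.55,0],-1],[[0,0,-1],[0.24,-0.55,0],-1]]' | head -3
python3 -m handwheel '[[[0,0,-1],[0.24,-0.55,0],-1],[[0,0,-1],[0.24,-0.55,0],-1],[[0,0,-1],[0.24,-0.55,0],-1],[[0,0,-1],[0.22,-0.53,0],-1],[[0,0,0],[0,0,0],-1],[[0,0,0],[0,0,0],-1]]'
```

```text
time_s: 16.73
tool_pos: [0.5655, 0.0835, 0.2662]
eef_rot: [-1.805, -2.569, 0.002]
time_s: 17.48
tool_pos: [0.612, -0.0239, 0.2669]
eef_rot: [-2.294, -2.143, 0.002]
force: [-0.2, -0.2, 0.0]
width: 0.338
gripper_force: 15.0
```

```bash
python3 -m handwheel '[[[0,0,0],[0,-0.01,-0.6],-1],[[0,0,0],[0,0,-0.4],-1],[[0,0,0],[0,0,-0.2],-1],[[0,0,0],[0,0,-0.08],-1],[[0,0,0],[0,0,0],-1],[[0,0,0],[0,0,0],-1]]'
python3 -m handwheel '[[[0,0,0],[0,0,0],0],[[0,0,0],[0,0,0],0],[[0,0,0],[0,0,0],0],[[0,0,0],[0,0,0.4],0],[[0,0,0],[0,0,1],0],[[0,0,0],[0,0,1],0],[[0,0,0],[-1,0,0.8],1],[[0,0,0],[-0.6,0,0],1],[[0,0,0],[0,0,0],1],[[0,0,0],[0,0,0],1]]'
python3 snap.py w8 1; python3 seg.py w8
python3 - <<'E'
import numpy as np,cv2
P=np.load("w8.npz")["P"][:265].reshape(-1,3)
r=(abs(P[:,0]-.612)<.05)&(abs(P[:,1]+.025)<.06)
for lo,hi in((.028,.040),(.044,.06)):
    q=P[r&(P[:,2]>lo)&(P[:,2]<hi)][:,:2]*1000
    print(cv2.minAreaRect(q.astype(np.float32)),len(q))
E
```

```text
time_s: 18.23
tool_pos: [0.6125, -0.025, 0.2047]
eef_rot: [2.296, 2.142, 0.001]
force: [0.1, 0.0, -0.9]
width: 0.34
gripper_force: 15.0
time_s: 19.48
tool_pos: [0.5341, -0.0251, 0.363]
eef_rot: [2.297, 2.143, 0.0]
force: [0.1, -0.9, 1.0]
width: 0.93
gripper_force: 0.0
w8
4714 ztop 0.019 c [435.7  27.6] sz [61.8 67.7] ang 6.1 col [112 106  94]
1702 ztop 0.055 c [ 588.7 -100.6] sz [19.2 41.5] ang 85.9 col [117 114 103]
7613 ztop 0.050 c [611.7 -25.1] sz [71.7 30.5] ang 85.9 col [122 119 109]
1169 ztop 0.013 c [633.7 115.5] sz [13.9 77.4] ang 85.5 col [97 93 91]
1294 ztop 0.024 c [774.7 -44. ] sz [21.8 55.1] ang 7.3 col [114 112 101]
((611.6092529296875, -24.72115707397461), (98.0562973022461, 66.54596710205078), 85.798583984375) 4710
((611.6808471679688, -25.108951568603516), (71.68898010253906, 30.54637336730957), 85.904541015625) 2396
```

View pics/w8.png

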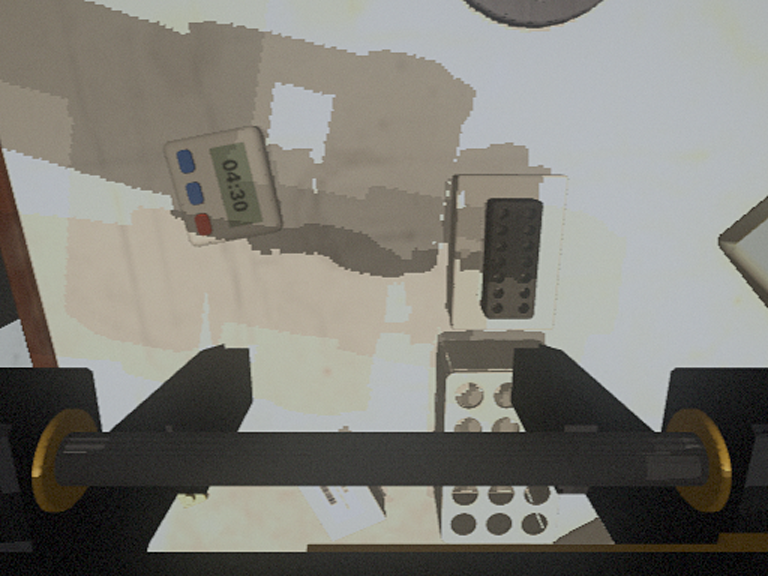

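The strip rack (513,258) lies centred on the box (508,250), end to end with the rack. Next is the dish.

```bash
python3 -m handwheel '[[[0,0,-0.85],[-0.25,-0.79,0],1],[[0,0,-0.85],[-0.25,-0.79,0],1],[[0,0,-0.85],[-0.25,-0.79,0],1],[[0,0,-0.85],[-0.25,-0.79,0],1],[[0,0,-0.85],[-0.25,-0.79,0],1],[[0,0,-0.85],[-0.25,-0.79,0],1],[[0,0,-0.85],[-0.25,-0.79,-0.8],1],[[0,0,-0.85],[-0.24,-0.79,-0.8],1],[[0,0,0],[0,0,0],1],[[0,0,0],[0,0,0],1]]' 8|head -3
python3 snap.py w9;  python3 seg.py w9
```

```text
time_s: 20.78
tool_pos: [0.4347, -0.3409, 0.2833]
eef_rot: [-2.9, -1.209, -0.0]
w9
2311 ztop 0.011 c [ 364.1 -183.8] sz [20.5 63.5] ang 19.5 col [127 117  83]
5010 ztop 0.017 c [ 434.2 -341. ] sz [61.2 61.1] ang 45.8 col [172 173 175]
2884 ztop 0.025 c [ 472.2 -212.9] sz [26.1 73.4] ang 45.6 col [174 177 177]
260 ztop 0.017 c [ 549.9 -508.7] sz [13.2  3.2] ang 3.4 col [83 78 71]
```

```bash
python3 -m handwheel '[[[0,0,0],[-0.005,0,-0.8],1],[[0,0,0],[0,0,-0.8],1],[[0,0,0],[0,0,-0.7],1],[[0,0,0],[0,0,0],1],[[0,0,0],[0,0,0],-1],[[0,0,0],[0,0,0],-1],[[0,0,0],[0,0,0],-1],[[0,0,0],[0,0,0],-1],[[0,0,0],[0,0,0],-1],[[0,0,0],[0,0,0],-1]]' 8
python3 -m handwheel '[[[0,0,0],[0,0,0.7],-1],[[0,0,0],[0,0,0.8],-1],[[0,0,0],[0,0,0.8],-1],[[0,0,0],[0,0,0],-1]]'
```

```text
time_s: 22.08
tool_pos: [0.434, -0.341, 0.1684]
eef_rot: [2.9, 1.208, 0.001]
force: [1.1, 1.9, 4.8]
width: 0.675
gripper_force: 8.0
time_s: 22.58
tool_pos: [0.4339, -0.3412, 0.2854]
eef_rot: [2.896, 1.206, 0.002]
force: [0.4, -0.2, -0.5]
width: 0.676
gripper_force: 8.0
```

```bash
python3 -m handwheel '[[[0,0,0],[0.3,0.8,0],-1],[[0,0,0],[0.3,0.8,0],-1],[[0,0,0],[0.3,0.8,0],-1],[[0,0,0],[0.3,0.8,0],-1],[[0,0,0],[0.3,0.8,0],-1],[[0,0,0],[0.3,0.8,0],-1],[[0,0,0],[0.3,0.8,0],-1],[[0,0,0],[0.3,0.8,0],-1],[[0,0,0],[0.3,0.8,0],-1],[[0,0,0],[0.3,0.8,0],-1]]' | head -2
python3 -m handwheel '[[[0,0,0],[0.4,0.8,0],-1],[[0,0,0],[0.4,0.8,0],-1],[[0,0,0],[0.3,0.7,0],-1],[[0,0,0],[0,0,-0.3],-1],[[0,0,0],[0,0,0],-1],[[0,0,0],[0,0,0],-1]]'
python3 snap.py w10 1; python3 seg.py w10
python3 - <<'E'
import numpy as np,cv2
from scipy.optimize import least_squares
P=np.load("w10.npz")["P"][:265].reshape(-1,3)
m=(abs(P[:,2]-.012)<.004)&(P[:,0]>.56)&(np.hypot(P[:,0]-.639,P[:,1]-.174)<.075);q=P[m][:,:2]*1000
h=cv2.convexHull(q.astype(np.float32))[:,0]
r=least_squares(lambda p:np.hypot(h[:,0]-p[0],h[:,1]-p[1])-65,[640,174],loss="soft_l1")
print(r.x,np.abs(r.fun).mean(),len(h),h.min(0),h.max(0))
E
```

```text
time_s: 23.82
tool_pos: [0.584, 0.0602, 0.2813]
time_s: 24.58
tool_pos: [0.6387, 0.1729, 0.2677]
eef_rot: [-2.901, -1.206, 0.002]
force: [-0.3, 0.2, 0.2]
width: 0.678
gripper_force: 8.0
w10
15086 ztop 0.013 c [651.7 186.7] sz [ 91.9 128.6] ang 45.1 col [80 76 73]
19612 ztop 0.070 c [686.3 268.8] sz [ 28.5 175.3] ang 44.6 col [154 156 151]
[638.64495352 173.49978787] 0.6285799909211084 57 [579.04193 113.48447] [703.3967  238.34274]
```

View pics/w10.png

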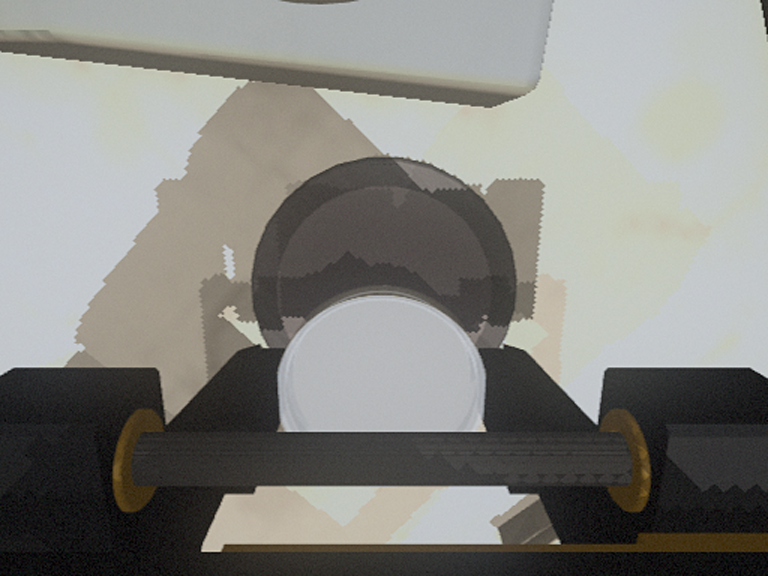

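The dish is held at (382,375), above the plate centred near (385,270). Lowering it now.

```bash
python3 -m handwheel '[[[0,0,0],[0.005,0.015,-0.7],-1],[[0,0,0],[0,0,-0.6],-1],[[0,0,0],[0,0,-0.3],-1],[[0,0,0],[0,0,-0.13],-1],[[0,0,0],[0,0,0],-1],[[0,0,0],[0,0,0],-1]]'
python3 -m handwheel '[[[0,0,0],[0,0,0],1],[[0,0,0],[0,0,0],1],[[0,0,0],[0,0,0],1],[[0,0,0],[0,0,0.4],1],[[0,0,0],[0,0,1],1],[[0,0,0],[-0.5,-0.5,1],1],[[0,0,0],[-1,-1,0],1],[[0,0,0],[0,0,0],1],[[0,0,0],[0,0,0],1]]'
python3 snap.py w11 1; python3 - <<'E'
import numpy as np,cv2
from scipy.optimize import least_squares
P=np.load("w11.npz")["P"][:265].reshape(-1,3)
for lo,hi,R in((.008,.016,65),(.024,.034,31)):
    m=(P[:,2]>lo)&(P[:,2]<hi)&(np.hypot(P[:,0]-.639,P[:,1]-.174)<.075);q=P[m][:,:2]*1000
    h=cv2.convexHull(q.astype(np.float32))[:,0]
    r=least_squares(lambda p:np.hypot(h[:,0]-p[0],h[:,1]-p[1])-R,[640,174],loss="soft_l1")
    print(r.x,np.abs(r.fun).mean(),len(h),h.min(0),h.max(0),np.median(P[m][:,2]))
E
```

```text
time_s: 25.38
tool_pos: [0.6393, 0.1747, 0.1827]
eef_rot: [2.9, 1.207, 0.003]
force: [0.4, -0.0, 0.0]
width: 0.674
gripper_force: 8.0
time_s: 26.5
tool_pos: [0.5704, 0.1056, 0.302]
eef_rot: [2.9, 1.207, 0.002]
force: [0.2, 0.5, 0.5]
width: 1.002
gripper_force: 0.0
[638.69711832 173.95602811] 0.778739498503639 49 [574.2925  109.00803] [702.5254  237.76802] 0.012347562303496984
[638.48704369 175.86016223] 0.33624545944113476 61 [608.11487 145.13573] [669.1154  206.76454] 0.027983803161336668
```

View pics/w11.png

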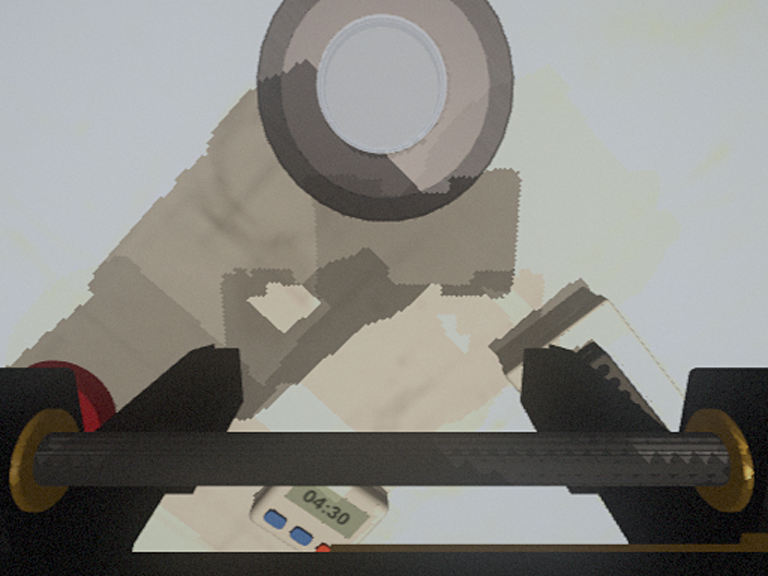

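The dish (382,85) sits centred on the plate within about 2 mm. The timer is next.

```bash
python3 -m handwheel '[[[0,0,-0.92],[-0.385,-0.22,0],1],[[0,0,-0.92],[-0.385,-0.22,0],1],[[0,0,-0.92],[-0.385,-0.22,0],1],[[0,0,-0.92],[-0.385,-0.22,0],1],[[0,0,-0.92],[-0.385,-0.22,0],1],[[0,0,-0.94],[-0.385,-0.22,0],1],[[0,0,-0.94],[-0.385,-0.22,0],1],[[0,0,0],[0,0,0],1],[[0,0,0],[0,0,0],1]]' 15 |head -3
python3 snap.py w12;  python3 seg.py w12
```

```text
time_s: 27.68
tool_pos: [0.4363, 0.0289, 0.3017]
eef_rot: [3.137, 0.177, 0.002]
w12
3734 ztop 0.020 c [375.1 182.5] sz [62.6 55.9] ang 55.5 col [141  52  52]
6039 ztop 0.019 c [436.2  27.9] sz [60.8 67.8] ang 6.4 col [97 91 80]
854 ztop 0.021 c [ 476.5 -167.7] sz [46.5  5.8] ang 17.3 col [73 68 60]
2683 ztop 0.055 c [ 572.5 -103.8] sz [28.1  9.8] ang 83.5 col [87 84 75]
805 ztop 0.033 c [576.8 -55.4] sz [ 4.2 31.7] ang 3.9 col [91 88 80]
```

```bash
python3 -m handwheel '[[[0,0,0],[-0.01,-0.015,-0.9],1],[[0,0,0],[0,0,-0.9],1],[[0,0,0],[0,0,-0.6],1],[[0,0,0],[0,0,-0.27],1],[[0,0,0],[0,0,0],-1],[[0,0,0],[0,0,0],-1],[[0,0,0],[0,0,0],-1],[[0,0,0],[0,0,0],-1],[[0,0,0],[0,0,0],-1],[[0,0,0],[0,0,0],-1]]' 15
python3 -m handwheel '[[[0,0,0],[0,0,0.6],-1],[[0,0,0],[0,0,0.6],-1],[[0,0,0],[0,0,0],-1]]'
```

```text
time_s: 28.98
tool_pos: [0.4347, 0.0278, 0.1681]
eef_rot: [-3.137, -0.174, -0.0]
force: [-0.3, 0.2, -0.9]
width: 0.77
gripper_force: 15.0
time_s: 29.35
tool_pos: [0.4348, 0.0278, 0.2294]
eef_rot: [3.136, 0.174, 0.006]
force: [0.8, 0.4, -1.9]
width: 0.771
gripper_force: 15.0
```

```bash
python3 -m handwheel '[[[0,0,-0.3],[0.4,0.73,0],-1],[[0,0,-0.3],[0.4,0.73,0],-1],[[0,0,-0.3],[0.4,0.73,0],-1],[[0,0,-0.15],[0.34,0.73,0],-1],[[0,0,0],[0,0,0],-1],[[0,0,0],[0,0,0],-1]]'
```

```text
time_s: 30.1
tool_pos: [0.5112, 0.1734, 0.227]
eef_rot: [3.141, 0.002, -0.003]
force: [0.3, -0.6, -1.3]
width: 0.769
gripper_force: 15.0
```

```bash
python3 -m handwheel '[[[0,0,0],[0.01,0.01,-0.6],-1],[[0,0,0],[0,0,-0.4],-1],[[0,0,0],[0,0,-0.17],-1],[[0,0,0],[0,0,0],-1],[[0,0,0],[0,0,0],-1],[[0,0,0],[0,0,0],1],[[0,0,0],[0,0,0],1],[[0,0,0],[0,0,0],1],[[0,0,0],[0,0,0],1]]'
python3 -m handwheel '[[[0,0,0],[0,0,0.4],1],[[0,0,0],[0,0,1],1],[[0,0,0],[0,0,1],1],[[0,0,0],[0,0,1],1],[[0,0,0],[-0.4,-1,1],1],[[0,0,0],[-0.4,-1,0],1],[[0,0,0],[0,0,0],1],[[0,0,0],[0,0,0],1]]'
python3 snap.py w13 1;  python3 seg.py w13; python3 - <<'E'
from h import *
save(bot.get_image("scene"),"s13.png")
E
```

```text
time_s: 31.22
tool_pos: [0.5121, 0.1743, 0.1696]
eef_rot: [-3.142, -0.001, -0.0]
force: [0.5, 0.3, -0.3]
width: 1.002
gripper_force: 0.0
time_s: 32.22
tool_pos: [0.4752, 0.082, 0.3821]
eef_rot: [-3.141, -0.001, -0.0]
force: [1.1, -0.1, 0.5]
width: 0.999
gripper_force: 0.0
w13
941 ztop 0.020 c [383.8 170.4] sz [51.9 26.5] ang 40.5 col [100  43  43]
1101 ztop 0.024 c [ 478.9 -170.5] sz [49.1 18.1] ang 9.3 col [114 113 108]
4163 ztop 0.019 c [512.4 175.7] sz [61.5 67.4] ang 0.1 col [128 124 114]
4820 ztop 0.055 c [ 594.2 -115.8] sz [50.6 54.7] ang 88.0 col [110 109 102]
6919 ztop 0.050 c [609.4 -24.5] sz [73.1 28. ] ang 88.8 col [109 108 103]
7036 ztop 0.028 c [618.2 175.5] sz [20.5 56.8] ang 0.8 col [118 113 111]
```

View pics/w13.png

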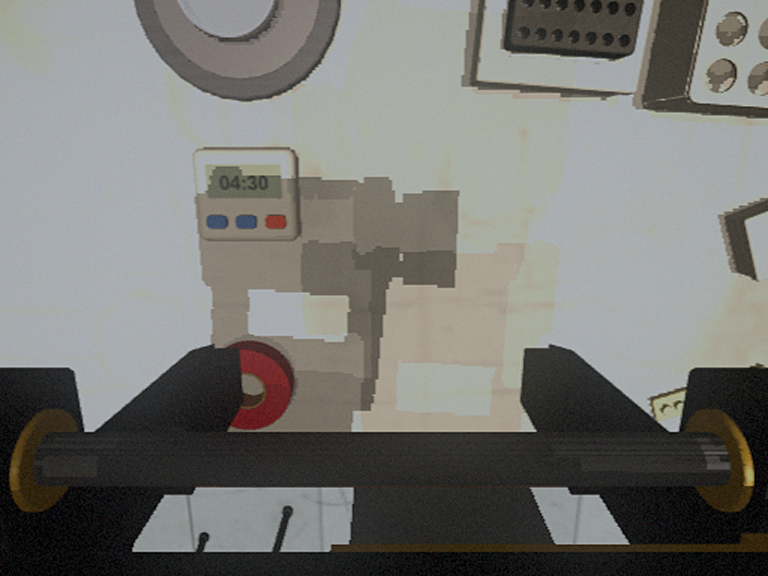

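View pics/s13.png

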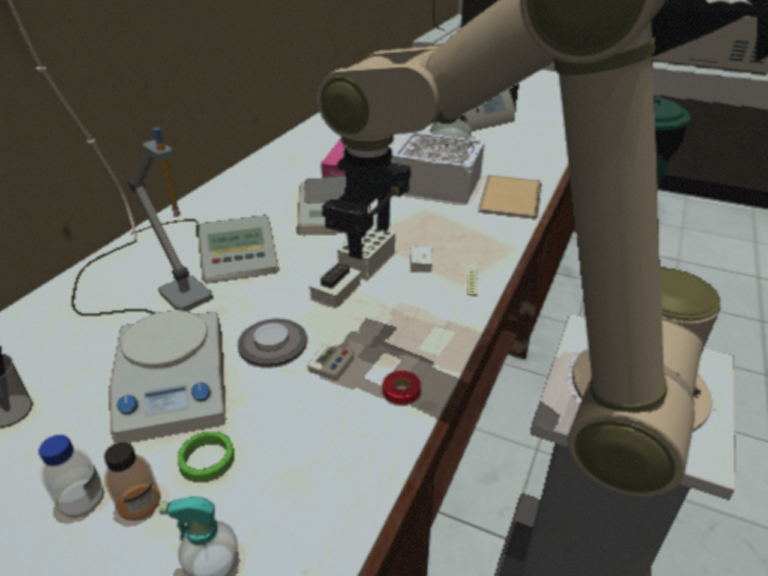

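The timer (247,195) is square in front of the plate with its keys towards the robot. In the scene view, everything is in place and the bystanders have not moved.

```bash
python3 -c "
from workcell import bot; print(bot.hand_in())"
```

```text
the job is handed in; nothing more can be done
None
```

I handed the job in at about 32 s on the robot's clock: the box, strip rack, petri dish and timer all measured within about 2 mm of where they should be, and I never touched the tape roll or cap strip; the hand-in returned no verdict.

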